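# Matching staining rack into the dish on the warmer

### The arm

A 6-joint arm with a two-finger parallel gripper is mounted at the origin on the work surface. World frame = base frame: x ahead of the robot, y to its left, z up, the work surface at z = 0. Lengths are in m, angles in rad, forces in N, time in s.
With the tool pointing down it reaches from about 0.425 to 0.95 m from the base axis. Payload 14.7 kg.
Tool frame: the origin (TCP) lies between the finger pads; the fingertips stand 22 mm ahead of it and the grasp point (between the pads) lies 3 mm ahead of it (manip.nose_length is the distance from the TCP to the fingertips, in m); z points along the fingers, y is the line along which they close (so a half turn about z gives the same grasp; the last joint's range is limited). The gripper opens to 85 mm and grips with 20 to 120 N. Pads are 22 mm wide; open, the fingers measure 114 mm over their backs; the gripper's body (76 mm by 85 mm) begins 54 mm behind the grasp point. The pads swing forward as they close: fully open they stand 13 mm farther back than shut.
Start: joints at [1.073, 0.48, 1.596, -0, 1.065, -0.047], TCP at [0.283, 0.585, 0.253] pointing down, gripper open.
Joint ranges: [-2.75, 2.75], [-0.82, 2.05], [0.23, 2.67], [-1.56, 4.7], [0.09, 2.69], [-2.92, 2.92]. Speed limits (rad/s): [1.89, 1.89, 2.39, 3.01, 3.01, 3.01].

### API

Orientations are given as a rotation vector (axis times angle).
In Python, from workcell import manip gives the robot as it stands.
- The arm moves only by the tool send_rows, never from a script. Its argument "increments" is a list of rows, each a list of 3 entries, a list of its own where there are three numbers: the opening, from 0 (shut) to 1 (fully open), then the shift along the tool's x, y, z as a fraction of full scale, then the turn, a rotation vector about the tool's x, y, z as a fraction of full scale. A call has 1 to 20 rows; each row is the pose to reach, as a shift and turn from the pose commanded when the call began, along the tool's axes at that moment; what a row does not reach only later rows make up. Full scale, the value 1, is 100 mm for a shift and pi/2 rad for a turn. A row lasts 1/12 s, in which the tool goes at most 41.7 mm and 7.16 degrees, less where a joint would pass 70% of its speed; a pose out of reach is approached as far as the arm can. A call with a number of a shift or a turn outside -1 to 1 is refused whole. A call with a gripper value outside its range is refused whole. The fingers move at their own pace and stop on an object; "squeeze" is the grip in N (left out, the last holds). Time passes only in rows, so rows that repeat a pose let the fingers close. It gives the time, the measured TCP pose, the force, the opening and the grip force at its end, in the units of the state.
- manip.get_state(): the state, without advancing time (a new reading comes with each control period).
- manip.snapshot(name): name is "scene" or "top" or "wrist"; returns (picture, depth): 400x640x3 uint8, red, green, blue; 400x640 float32, m along the optical axis (not along the pixel's ray), 0 where there is no reading.
- manip.calibration(name): a dict with "fx", "fy", "cx", "cy" (pixels), "world_from_camera" (4x4, takes a point from camera to world coordinates). Camera axes: x right, y down, z forward; pixel columns grow to the right and rows downward; lengths in m; the calibration is good to about 2 mm. A picture is of the moment at which its call begins: read the wrist's pose just before it. calibration takes no time and is no camera call; for the wrist camera it gives the pose at the moment of the call.
- manip.close_job(): hands the job in; it is judged then, once.
The state is a dict: "clock": time; "joints": joint angles; "joint_vel": joint speeds; "joint_torque": joint torques, N m; "tcp_pos": TCP position; "tcp_rot": TCP orientation; "contact_force": force on the tool from outside, world axes, zero at the start; "moment": the same for the moment, N m; "grip_width": finger opening in m; "grip_force": force on a finger pad.
Only numpy, scipy, OpenCV 4.12 (cv2) and the standard library are available. Lean on these libraries where they do the work, as an engineer would, in place of code of your own. Each camera call takes 0.05 s, during which the arm holds its last target. There are 200 camera calls.

### The job

One of the two staining dishes stands on the warming plate (silver plate with a grey console and lit green display); find out which, lift the slide rack of that dish's colour up and off its hook, and lower it gently, without dropping it, into that dish so that it stands flat on the dish's floor. Leave the other rack hanging, and both dishes and all the other things on the bench where they are.

Things in the scene. Friction and masses are not known exactly. Their poses are not given: they have to be found in the camera images.
- rack_blue: Blue slide-staining rack, 0.2 kg, hung by its bar on a hook of drip_stand. Origin: centre of underside; z up. Tray 64 (x) x 84 (y) x 35 mm high; uprights at y = +/-39 mm carry a cross bar along y, 8 mm square, underside 104 mm above the origin. On the bar's middle stands a grip block 24 x 24 mm, from 112 to 152 mm above the origin.
- rack_orange: Orange slide-staining rack, 0.2 kg, hung by its bar on a hook of drip_stand. Origin: centre of underside; z up. Tray 64 (x) x 84 (y) x 35 mm high; uprights at y = +/-39 mm carry a cross bar along y, 8 mm square, underside 104 mm above the origin. On the bar's middle stands a grip block 24 x 24 mm, from 112 to 152 mm above the origin.
- dish_blue: Blue open rectangular staining dish, outside 100 (x) x 124 (y) x 60 mm high, inside 92 x 116 mm, walls 4 mm, floor 4 to 5 mm thick. Origin: centre of its underside; z up. Loose, about 0.6 kg. It stands either on warmer or on parking_block (20 mm above the bench).
- dish_orange: Orange open rectangular staining dish, outside 100 (x) x 124 (y) x 60 mm high, inside 92 x 116 mm, walls 4 mm, floor 4 to 5 mm thick. Origin: centre of its underside; z up. Loose, about 0.6 kg. It stands either on warmer or on parking_block (20 mm above the bench).
- warmer: Warming plate, fixed: silver plinth 116 (x) x 140 (y) x 20 mm high; on its +x side a grey console (to x = 98 mm, 16 mm high, with a red knob to 24 mm) with a lit green display. Origin: centre of the silver plinth's underside, on the bench.
- parking_block: Plain white block 116 (x) x 140 (y) x 20 mm high, fixed, where the dish not in use is parked. Origin: centre of its underside.
- drip_stand: Fixed steel stand, white base 13 mm high. Origin on the bench below the hanging bars. Two forked hooks at y = +/-85 mm point to its -x: prongs 14 mm either side of each middle, x = -20 to 60 mm, tops 180 mm high, 8 mm deep; upturned tips to 194 mm. Cross beam at x = 60 to 72, top 186 mm; end posts y = +/-155 mm. To free a rack, raise it 20 to 55 mm, then draw it 60 mm or more to -x.
- tip_box: Bystander, loose. Origin: centre of the underside. Box of pipette tips, clear with green and white top, 85 x 122 x 70 mm high.
- reagent_bottle: Bystander, loose. Origin: centre of the underside. Amber jar, 72 mm across, 130 mm high.
- beaker: Bystander, loose. Origin: centre of the underside. White beaker, 68 mm across, 80 mm high.
- slide_box: Bystander, loose. Origin: centre of the underside. Grey and yellow flat slide box, 90 x 170 x 33 mm high.
- wash_bottle: Bystander, loose. Origin: centre of the underside. White bottle with a red cap, 68 mm across, 170 mm high.
- mouse: Bystander, loose. Origin: centre of the underside. Grey computer mouse, 110 x 60 x 34 mm high.
Things that resemble listed ones, but are neither listed nor needed, are in the scene too. Leave any purple look-alike of the rack_blue alone.

How it is judged:
By the outcome, as a careful person would: the job done as asked, in the order asked, and still so for the second after the job is handed in, with the robot touching nothing.
It also fails if it takes over 48 s, if anything falls off the work surface, if the arm or the gripper's body presses on something with over 40 N, if the wrist force passes 120 N, or if a joint passes its speed limit or range.

## Working session

There is one attempt and no reset: what is moved stays moved. The work goes in short steps, Python scripts to look and compute and a tool call to move; the robot and the scene stay as the last step left them, time stands still between calls to the robot, and variables do not carry over. Pictures are saved under pics/ and viewed, at most 10 in all, crops included, and the job is handed in when it is done.

Besides the shell and the picture viewer there is one more tool, called in YAML: its name, and indented under it one key for each argument. send_rows: Moves the arm, as the interface text tells. Shift numbers are shares of 100 mm and turn numbers shares of pi/2 rad, none past 1 either way. Its arguments: {"type":"object","properties":{"increments":{"type":"array"},"squeeze":{"type":"number"}},"required":["increments"]}

```bash
mkdir -p pics; cat > h.py <<'E'
import numpy as np, cv2
from workcell import manip
def snap(n):
    c=manip.calibration(n); p,d=manip.snapshot(n); return p,d,c
def pts(d,c):
    v,u=np.indices(d.shape); P=np.stack([(u-c['cx'])/c['fx']*d,(v-c['cy'])/c['fy']*d,d],-1)
    T=np.array(c['world_from_camera']); return P@T[:3,:3].T+T[:3,3]
def save(n,p): cv2.imwrite(n,p[...,::-1])
E
python3 - <<'E'
from h import *
for n in ['scene','top']:
    p,d,c=snap(n); save(f'pics/{n}0.png',p); np.savez(f'{n}0.npz',p=p,d=d,W=pts(d,c)); print(n,np.round(c['world_from_camera'],3).tolist(),c['fx'])
s=manip.get_state(); print(s)
E
```

```text
scene [[-0.809, 0.486, -0.329, 0.982], [0.587, 0.66, -0.469, 0.685], [-0.011, -0.573, -0.82, 1.151], [0.0, 0.0, 0.0, 1.0]] 386.2758459123558
top [[0.029, -0.995, 0.1, 0.443], [-1.0, -0.028, 0.007, 0.073], [-0.004, -0.1, -0.995, 1.438], [0.0, 0.0, 0.0, 1.0]] 502.0308263750635
{'clock': 0.1, 'joints': array([ 1.07341501e+00,  4.80783822e-01,  1.59682612e+00,  2.41352645e-05,
        1.06511870e+00, -4.66084879e-02]), 'joint_vel': array([ 0.00049094, -0.00061628, -0.00120871,  0.00181589, -0.00070431,
        0.00147654]), 'joint_torque': array([ 1.37564930e-03, -9.52262020e+01, -4.31039965e+01, -2.95085147e-04,
        5.47573713e-03, -9.22936829e-05]), 'tcp_pos': array([0.28298639, 0.58476347, 0.25272134]), 'tcp_rot': array([-7.02037685e-01, -3.06181309e+00,  1.70971753e-03]), 'contact_force': array([-0.69446698, -0.24283177, -0.01218032]), 'moment': array([-0.02329797, -0.05328182, -0.02110554]), 'grip_force': 0.0, 'grip_width': 0.08513134906564188}
```

View pics/scene0.png

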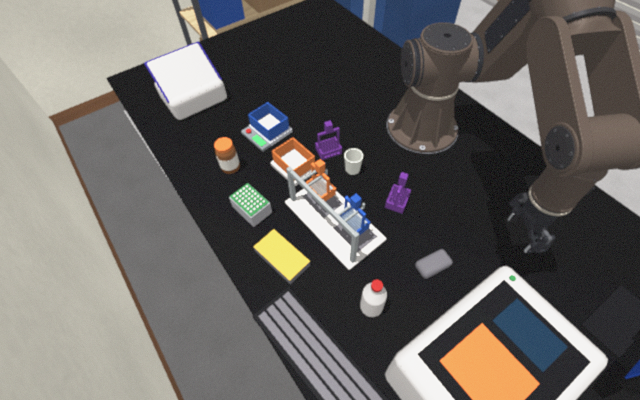

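View pics/top0.png

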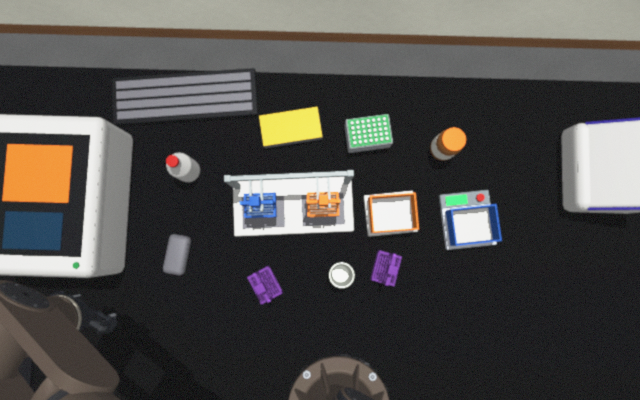

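The scene view shows the blue dish on the silver plate with the green display (scene 268,122; top 472,225). The orange dish stands on the plain white block (top 393,213). So the target is the blue rack, hanging on the stand's +y hook (top 260,207). The racks at top 265,285 and 387,268 are purple look-alikes standing on the bench. I'll measure and confirm in a crop.

```bash
python3 - <<'E'
from h import *
for n in ['top','scene']:
    z=np.load(n+'0.npz'); p,W=z['p'],z['W']; h=cv2.cvtColor(p,cv2.COLOR_RGB2HSV)
    blue=(h[...,0]>102)&(h[...,0]<122)&(h[...,1]>140)&(h[...,2]>50)
    inb=(W[...,0]>.3)&(W[...,0]<.9)&(abs(W[...,1])<.45)&(W[...,2]>.01)
    m=(blue&inb).astype(np.uint8); k,l,s,c=cv2.connectedComponentsWithStats(m)
    print(n)
    for i in range(1,k):
        if s[i,4]<40: continue
        q=W[l==i]; print(s[i],np.round(np.percentile(q,[1,50,99],axis=0),3).tolist())
        zt=np.percentile(q[:,2],98)
        t=q[q[:,2]>zt-.012]; r=cv2.minAreaRect((t[:,:2]*1000).astype(np.float32)); print('  top layer z',zt.round(3),len(t),np.round(t.mean(0),4),r)
    # silver/white plates & stand
    st=(W[...,2]>.165)&(W[...,2]<.3)&inb&~blue&(h[...,1]<90)
    q=W[st]; 
    if len(q)>20: print(' steel',len(q),np.percentile(q,[2,50,98],axis=0).round(3).tolist(),cv2.minAreaRect((q[:,:2]*1000).astype(np.float32)))
    bs=(W[...,2]>.006)&(W[...,2]<.02)&inb&(h[...,1]<60)&(h[...,2]>150)
    k,l,s,c=cv2.connectedComponentsWithStats(bs.astype(np.uint8))
    for i in range(1,k):
        if s[i,4]>300: q=W[l==i]; print(' white',s[i],q.mean(0).round(3),cv2.minAreaRect((q[:,:2]*1000).astype(np.float32)))
a=np.load('top0.npz')['p'][165:260,225:355]; b=np.load('top0.npz')['p'][165:260,420:520]
s=np.load('scene0.npz')['p'][145:265,270:400]
o=np.zeros((600,800,3),np.uint8)
for im,(x,y,f) in zip((a,b,s),((0,0,3),(400,0,3),(0,290,2.5))):
    r=cv2.resize(im,None,fx=f,fy=f,interpolation=cv2.INTER_CUBIC); o[y:y+r.shape[0],x:x+r.shape[1]]=r
save('pics/crop1.png',o)
E
```

```text
top
[241 193  35  25 369] [[0.515, 0.184, 0.079], [0.546, 0.221, 0.137], [0.578, 0.266, 0.235]]
  top layer z 0.233 98 [0.5465 0.2253 0.2419] ((494.4062805175781, 159.79534912109375), (198.95904541015625, 29.27597427368164), 51.1451416015625)
[467 204  34  38 312] [[0.469, -0.421, 0.03], [0.522, -0.412, 0.067], [0.569, -0.348, 0.088]]
  top layer z 0.086 123 [ 0.5143 -0.4053  0.0923] ((489.2834777832031, -170.95838928222656), (98.655029296875, 496.01409912109375), 7.516592025756836)
[446 210  19  35 192] [[0.457, -0.319, 0.027], [0.502, -0.294, 0.066], [0.551, -0.254, 0.21]]
  top layer z 0.087 69 [ 0.4973 -0.2852  0.1203] ((496.9930419921875, -122.18991088867188), (91.59575653076172, 394.6153869628906), 2.275590419769287)
 steel 1007 [[0.533, -0.007, 0.171], [0.613, 0.151, 0.187], [0.632, 0.303, 0.196]] ((586.6762084960938, 218.63011169433594), (458.5521240234375, 125.9215087890625), 86.3942642211914)
 white [ 233  176  120   60 3089] [0.552 0.14  0.015] ((555.4718017578125, 143.9104461669922), (156.0592041015625, 338.5078125), 4.072344779968262)
scene
[249 103  40  37 647] [[0.458, -0.417, 0.03], [0.512, -0.35, 0.059], [0.569, -0.283, 0.083]]
  top layer z 0.082 183 [ 0.5098 -0.3551  0.0765] ((513.2338256835938, -351.26934814453125), (102.8579330444336, 129.70440673828125), 7.697484970092773)
[345 194  26  40 256] [[0.515, 0.192, 0.088], [0.548, 0.242, 0.19], [0.561, 0.273, 0.231]]
  top layer z 0.23 69 [0.5491 0.2317 0.2268] ((547.7013549804688, 230.59400939941406), (23.61680030822754, 24.134578704833984), 1.995316982269287)
 steel 825 [[0.536, -0.001, 0.167], [0.614, 0.169, 0.182], [0.633, 0.312, 0.191]] ((578.2276000976562, 148.89334106445312), (94.35936737060547, 326.8290100097656), 4.103395938873291)
 white [ 287  190   99   80 1547] [0.594 0.18  0.013] ((562.5099487304688, 148.11642456054688), (168.28909301757812, 337.24224853515625), 4.214556694030762)
```

View pics/crop1.png

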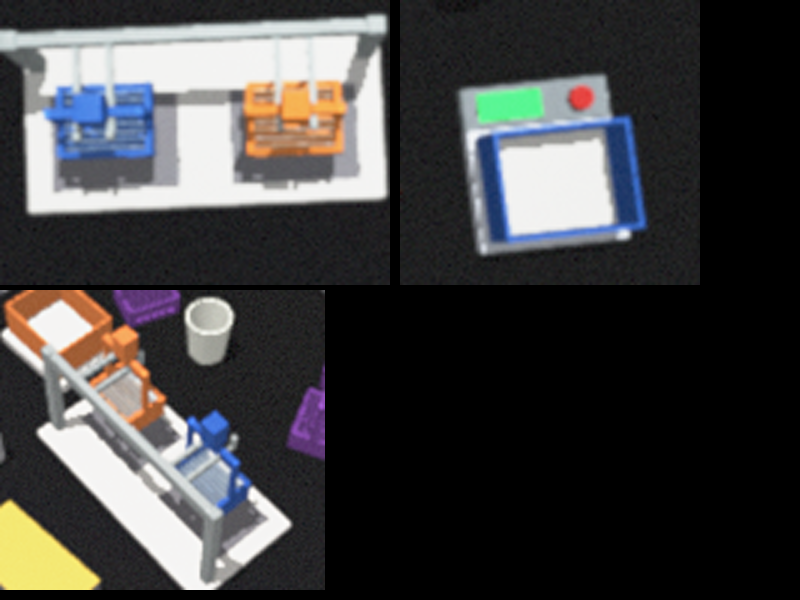

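The crop confirms it. The blue dish sits beside the console with green display and red knob, and the blue rack hangs on the +y hook. Its block top measures about (0.548, 0.231, 0.230), against an expected height of 0.228. The dish is centred at about (0.513, -0.351) with yaw about 7.7°, and the stand's yaw is about 4.1°. Moving there now, rising first.

send_rows:
  increments:
    - [1, [-0.5, -0.25, -0.7], [0, 0, 0]]
    - [1, [-0.98, -0.51, -0.7], [0, 0, 0]]
    - [1, [-0.98, -0.51, -0.7], [0, 0, 0]]
    - [1, [-0.98, -0.51, -0.7], [0, 0, 0]]
    - [1, [-0.98, -0.51, -0.7], [0, 0, 0]]

```text
clock: 0.52
tcp_pos: [0.351, 0.4949, 0.3248]
tcp_rot: [0.706, 3.06, 0.002]
contact_force: [-0.2, 0.8, 0.1]
grip_width: 0.0851
grip_force: 0.0
```

send_rows:
  increments:
    - [1, [-0.98, -0.51, 0], [0, 0, 0]]
    - [1, [-0.98, -0.51, 0], [0, 0, 0]]
    - [1, [-0.98, -0.51, 0], [0, 0, 0]]
    - [1, [-0.98, -0.51, 0], [0, 0, 0]]

```text
clock: 0.85
tcp_pos: [0.417, 0.4049, 0.3225]
tcp_rot: [0.706, 3.061, -0.003]
contact_force: [0.3, 0.5, 0.2]
grip_width: 0.0855
grip_force: 0.0
```

send_rows:
  increments:
    - [1, [-0.98, -0.51, 0], [0, 0, 0]]
    - [1, [-0.98, -0.51, 0], [0, 0, 0]]
    - [1, [-0.98, -0.51, 0], [0, 0, 0]]
    - [1, [-0.98, -0.51, 0], [0, 0, -0.33]]
    - [1, [-0.98, -0.51, 0], [0, 0, -0.33]]
    - [1, [-0.98, -0.51, 0], [0, 0, -0.33]]
    - [1, [-0.98, -0.51, 0], [0, 0, -0.33]]
    - [1, [-0.98, -0.51, 0], [0, 0, -0.33]]
    - [1, [-0.98, -0.51, 0], [0, 0, -0.33]]

```text
clock: 1.6
tcp_pos: [0.4807, 0.32, 0.3226]
tcp_rot: [0.104, -3.139, 0.0]
contact_force: [0.2, -0.1, 0.6]
grip_width: 0.0854
grip_force: 0.0
```

```bash
cat >> h.py <<'E'
from scipy.spatial.transform import Rotation as Ro
def inc(pos,yaw):
    "tool-axes shift (/100mm) and turn (/90deg) to TCP pos, tool y at yaw+90deg, tool down"
    s=manip.get_state(); R=Ro.from_rotvec(s['tcp_rot']); y=np.radians(yaw)
    G=Ro.from_matrix(np.array([[-np.cos(y),-np.sin(y),0],[-np.sin(y),np.cos(y),0],[0,0,-1]]))
    print('t',round(s['clock'],2),'pos',s['tcp_pos'].round(4),'F',s['contact_force'].round(1),'w',round(s['grip_width'],4),'gf',round(s['grip_force'],1),'q',s['joints'].round(2))
    print('shift',(R.inv().apply(np.array(pos)-s['tcp_pos'])/.1).round(3),'turn',((R.inv()*G).as_rotvec()/(np.pi/2)).round(3))
E
python3 - <<'E'
from h import *
inc([.548,.2305,.32],4.1)
p,d,c=snap('wrist'); save('pics/w1.png',p); np.savez('w1.npz',p=p,d=d,W=pts(d,c)); print(np.round(c['world_from_camera'],3).tolist())
E
```

```text
t 1.6 pos [0.4807 0.32   0.3226] F [ 0.2 -0.1  0.6] w 0.0854 gf 0.0 q [ 0.53  0.31  1.68  0.    1.15 -1.1 ]
shift [-0.613 -0.937  0.026] turn [-0.    -0.001 -0.004]
[[-0.065, 0.949, 0.307, 0.401], [0.998, 0.062, 0.021, 0.316], [0.001, 0.308, -0.951, 0.444], [0.0, 0.0, 0.0, 1.0]]
```

View pics/w1.png

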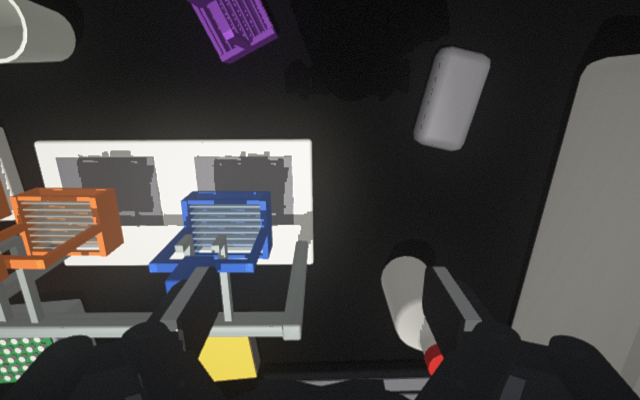

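The wrist view shows the blue rack with its bar at about (205,265). The finger hides the block, the orange rack is at (60,225) and a purple look-alike is at (235,25). I'll move above the block.

send_rows:
  increments:
    - [1, [-0.3, -0.47, 0], [0, 0, 0]]
    - [1, [-0.61, -0.94, 0.1], [0, 0, 0]]
    - [1, [-0.61, -0.94, 0.2], [0, 0, 0]]
    - [1, [-0.61, -0.94, 0.2], [0, 0, 0]]
    - [1, [-0.61, -0.94, 0.2], [0, 0, 0]]
    - [1, [-0.61, -0.94, 0.2], [0, 0, 0]]

```text
clock: 2.15
tcp_pos: [0.5481, 0.2299, 0.3031]
tcp_rot: [0.102, -3.139, -0.0]
contact_force: [0.5, -0.4, 0.7]
grip_width: 0.0855
grip_force: 0.0
```

```bash
python3 - <<'E'
from h import *
inc([.548,.2305,.21],4.1)
p,d,c=snap('wrist'); save('pics/w2.png',p)
W=pts(d,c); h=cv2.cvtColor(p,cv2.COLOR_RGB2HSV)
blue=(h[...,0]>102)&(h[...,0]<125)&(h[...,1]>120)&(h[...,2]>30)&(W[...,2]>.02)&(abs(W[...,0]-.55)<.1)&(abs(W[...,1]-.23)<.1)
for lo,hi in [(.22,.24),(.195,.22),(.178,.193),(.10,.12)]:
    q=W[blue&(W[...,2]>lo)&(W[...,2]<hi)]; print(lo,len(q),np.median(q[:,2]) if len(q) else 0,cv2.minAreaRect((q[:,:2]*1000).astype(np.float32)) if len(q)>10 else '', np.percentile(q,[2,98],axis=0).round(3).tolist() if len(q) else '')
E
```

```text
t 2.15 pos [0.5481 0.2299 0.3031] F [ 0.5 -0.4  0.7] w 0.0855 gf 0.0 q [ 0.35  0.36  1.67  0.    1.12 -1.29]
shift [0.    0.006 0.931] turn [ 0.    -0.    -0.004]
0.22 1568 0.22852565381782464 ((545.95263671875, 228.57911682128906), (24.403779983520508, 23.586265563964844), 3.572732925415039) [[0.534, 0.217, 0.222], [0.557, 0.239, 0.23]]
0.195 411 0.20897868154978055 ((534.8704223632812, 228.03460693359375), (2.5561976432800293, 23.87921714782715), 3.7184274196624756) [[0.533, 0.217, 0.195], [0.535, 0.239, 0.22]]
0.178 1053 0.18850003739672216 ((546.2815551757812, 228.9109344482422), (9.017534255981445, 83.63339233398438), 3.7033369541168213) [[0.54, 0.189, 0.181], [0.552, 0.269, 0.19]]
0.1 957 0.11068855633385122 ((538.75830078125, 228.2671661376953), (50.20293045043945, 83.73799133300781), 3.268481969833374) [[0.512, 0.187, 0.104], [0.562, 0.269, 0.114]]
```

View pics/w2.png

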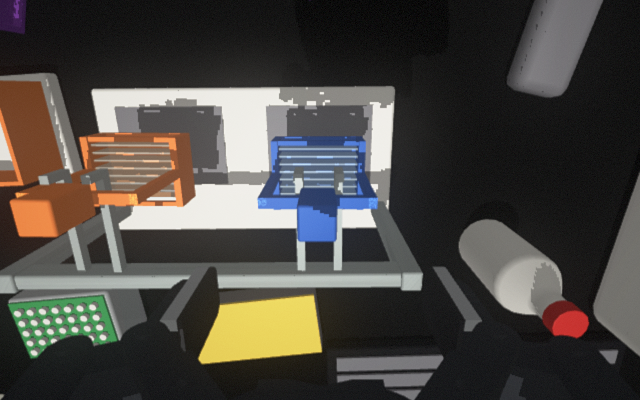

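The block at (318,215) is centred at (0.546, 0.2287) with its top at 0.2285, 24 mm square, yaw 3.7°. The bar at z 0.188 agrees with the model. Descend and grip.

send_rows:
  increments:
    - [1, [0.02, -0.01, 0.15], [0, 0, 0]]
    - [1, [0.02, -0.01, 0.35], [0, 0, 0]]
    - [1, [0.02, -0.01, 0.55], [0, 0, 0]]
    - [1, [0.02, -0.01, 0.7], [0, 0, 0]]
    - [1, [0.02, -0.01, 0.8], [0, 0, 0]]
    - [1, [0.02, -0.01, 0.89], [0, 0, 0]]
    - [1, [0.02, -0.01, 0.89], [0, 0, 0]]
    - [1, [0.02, -0.01, 0.89], [0, 0, 0]]
  squeeze: 40

```text
clock: 2.87
tcp_pos: [0.5464, 0.2289, 0.2146]
tcp_rot: [-0.107, 3.14, 0.0]
contact_force: [0.1, -1.2, 0.4]
grip_width: 0.0857
grip_force: 0.0
```

send_rows:
  increments:
    - [0.5, [0, 0, 0], [0, 0, 0]]
    - [0.4, [0, 0, 0], [0, 0, 0]]
    - [0.3, [0, 0, 0], [0, 0, 0]]
    - [0.2, [0, 0, 0], [0, 0, 0]]
    - [0.1, [0, 0, 0], [0, 0, 0]]
    - [0, [0, 0, 0], [0, 0, 0]]
    - [0, [0, 0, 0], [0, 0, 0]]
    - [0, [0, 0, 0], [0, 0, 0]]
    - [0, [0, 0, 0], [0, 0, 0]]
    - [0, [0, 0, 0], [0, 0, 0]]
  squeeze: 40

```text
clock: 3.7
tcp_pos: [0.5466, 0.2285, 0.2146]
tcp_rot: [-0.106, 3.139, 0.0]
contact_force: [-0.8, -0.8, 5.6]
grip_width: 0.0238
grip_force: 43.4
```

The grip is on the block at 23.8 mm. Lift 38 mm.

send_rows:
  increments:
    - [0, [0, 0, -0.05], [0, 0, 0]]
    - [0, [0, 0, -0.12], [0, 0, 0]]
    - [0, [0, 0, -0.2], [0, 0, 0]]
    - [0, [0, 0, -0.28], [0, 0, 0]]
    - [0, [0, 0, -0.34], [0, 0, 0]]
    - [0, [0, 0, -0.38], [0, 0, 0]]
    - [0, [0, 0, -0.38], [0, 0, 0]]
    - [0, [0, 0, -0.38], [0, 0, 0]]
    - [0, [0, 0, -0.38], [0, 0, 0]]

```text
clock: 4.45
tcp_pos: [0.5462, 0.2284, 0.252]
tcp_rot: [0.106, -3.139, 0.0]
contact_force: [0.2, 1.2, -1.9]
grip_width: 0.0237
grip_force: 42.4
```

```bash
python3 - <<'E'
from h import *
inc([.4665,.2235,.253],4)
E
```

```text
t 4.45 pos [0.5462 0.2284 0.252 ] F [ 0.2  1.2 -1.9] w 0.0237 gf 42.4 q [ 0.34  0.4   1.73  0.    1.01 -1.29]
shift [ 0.799  0.005 -0.009] turn [-0.    -0.    -0.001]
```

It's free, with 1.9 N of weight on the wrist. Draw it off the hook, then rise clear of everything.

send_rows:
  increments:
    - [0, [0.08, 0, 0], [0, 0, 0]]
    - [0, [0.2, 0, 0], [0, 0, 0]]
    - [0, [0.35, 0, 0], [0, 0, 0]]
    - [0, [0.5, 0, 0], [0, 0, 0]]
    - [0, [0.65, 0, 0], [0, 0, 0]]
    - [0, [0.78, 0, 0], [0, 0, 0]]
    - [0, [0.87, 0, 0], [0, 0, 0]]
    - [0, [0.9, 0, 0], [0, 0, 0]]
    - [0, [0.9, 0, 0], [0, 0, 0]]
    - [0, [0.9, 0, 0], [0, 0, 0]]

```text
clock: 5.28
tcp_pos: [0.4571, 0.2225, 0.2524]
tcp_rot: [-0.106, 3.139, 0.0]
contact_force: [0.4, 0.0, -2.2]
grip_width: 0.0236
grip_force: 42.5
```

send_rows:
  increments:
    - [0, [0, 0, -0.1], [0, 0, 0]]
    - [0, [0, 0, -0.25], [0, 0, 0]]
    - [0, [0, 0, -0.45], [0, 0, 0]]
    - [0, [0, 0, -0.65], [0, 0, 0]]
    - [0, [0, 0, -0.85], [0, 0, 0]]
    - [0, [0, 0, -0.95], [0, 0, 0]]
    - [0, [0, 0, -1], [0, 0, 0]]
    - [0, [0, 0, -1], [0, 0, 0]]
    - [0, [0, 0, -1], [0, 0, 0]]

```text
clock: 6.03
tcp_pos: [0.4565, 0.2223, 0.3517]
tcp_rot: [0.106, -3.139, 0.0]
contact_force: [0.4, -0.3, -2.0]
grip_width: 0.0238
grip_force: 42.5
```

send_rows:
  increments:
    - [0, [0, 0, -0.1], [0, 0, 0]]
    - [0, [0, -0.1, -0.25], [0, 0, 0]]
    - [0, [0, -0.25, -0.4], [0, 0, 0]]
    - [0, [0, -0.45, -0.45], [0, 0, 0]]
    - [0, [0, -0.7, -0.45], [0, 0, 0]]
    - [0, [0, -0.9, -0.45], [0, 0, 0]]
    - [0, [0, -1, -0.45], [0, 0, 0]]
    - [0, [0, -1, -0.45], [0, 0, 0]]

```text
clock: 6.7
tcp_pos: [0.4634, 0.1211, 0.3972]
tcp_rot: [0.103, -3.139, 0.001]
contact_force: [0.6, -0.1, -1.5]
grip_width: 0.0236
grip_force: 42.4
```

```bash
python3 - <<'E'
from h import *
inc([.513,-.351,.40],7.7)
z=np.load('top0.npz'); p,W=z['p'],z['W']; h=cv2.cvtColor(p,cv2.COLOR_RGB2HSV)
m=(h[...,0]>128)&(h[...,0]<160)&(h[...,1]>100)&(W[...,2]>.01)&(abs(W[...,1])<.45)&(W[...,0]>.3)&(W[...,0]<.9)
k,l,s,c=cv2.connectedComponentsWithStats(m.astype(np.uint8))
for i in range(1,k):
    if s[i,4]>60: print(np.percentile(W[l==i],[2,98],axis=0).round(3).tolist())
E
```

```text
t 6.7 pos [0.4634 0.1211 0.3972] F [ 0.6 -0.1 -1.5] w 0.0236 gf 42.4 q [ 0.19  0.11  1.77 -0.    1.27 -1.44]
shift [-0.185 -4.743 -0.026] turn [-0.    -0.    -0.044]
[[0.349, -0.155, 0.011], [0.431, -0.086, 0.157]]
[[0.302, 0.172, 0.011], [0.378, 0.255, 0.158]]
```

send_rows:
  increments:
    - [0, [0, -0.15, 0], [0, 0, 0]]
    - [0, [0, -0.35, 0], [0, 0, 0]]
    - [0, [0, -0.6, 0], [0, 0, 0]]
    - [0, [0, -0.85, 0], [0, 0, 0]]
    - [0, [0, -1, 0], [0, 0, 0]]

```text
clock: 7.12
tcp_pos: [0.4702, 0.0219, 0.3971]
tcp_rot: [0.106, -3.139, 0.0]
contact_force: [-0.6, -0.3, -1.0]
grip_width: 0.0238
grip_force: 42.5
```

send_rows:
  increments:
    - [0, [0, -0.25, 0], [0, 0, 0]]
    - [0, [0, -0.5, 0], [0, 0, 0]]
    - [0, [0, -0.75, 0], [0, 0, 0]]
    - [0, [0, -1, 0], [0, 0, 0]]

```text
clock: 7.45
tcp_pos: [0.4771, -0.0772, 0.3972]
tcp_rot: [0.107, -3.139, -0.001]
contact_force: [-0.3, -0.7, -1.7]
grip_width: 0.0235
grip_force: 42.4
```

send_rows:
  increments:
    - [0, [-0.05, -0.25, 0], [0, 0, 0]]
    - [0, [-0.1, -0.5, 0], [0, 0, 0]]
    - [0, [-0.15, -0.75, 0], [0, 0, 0]]
    - [0, [-0.18, -0.95, 0], [0, 0, -0.04]]
    - [0, [-0.18, -1, 0], [0, 0, -0.04]]
    - [0, [-0.18, -1, 0], [0, 0, -0.04]]
    - [0, [-0.18, -1, 0], [0, 0, -0.04]]

```text
clock: 8.03
tcp_pos: [0.5016, -0.1746, 0.3969]
tcp_rot: [0.202, -3.134, -0.001]
contact_force: [0.3, 0.1, -1.0]
grip_width: 0.0232
grip_force: 42.5
```

```bash
cat > dish.py <<'E'
from h import *
import sys
inc([.513,-.351,.40],7.7)
out=[]
for n in ['wrist','top','scene']:
    p,d,c=snap(n)
    if n=='wrist': save(sys.argv[1],p)
    W=pts(d,c); h=cv2.cvtColor(p,cv2.COLOR_RGB2HSV)
    b=(h[...,0]>102)&(h[...,0]<125)&(h[...,1]>110)&(h[...,2]>25)&(abs(W[...,0]-.515)<.09)&(abs(W[...,1]+.35)<.095)&(W[...,2]>.015)&(W[...,2]<.11)
    q=W[b&(abs(W[...,2]-.08)<(.004 if n=='wrist' else .012))]; r=cv2.minAreaRect((q[:,:2]*1000).astype(np.float32)) if len(q)>10 else ''
    print(n,len(q),r)
    if n=='wrist' and len(q):
        print('zmed',np.median(q[:,2]))
        f=(h[...,1]<70)&(abs(W[...,0]-.515)<.05)&(abs(W[...,1]+.35)<.06); g=W[f]; print('floor z',np.percentile(g[:,2],[5,50,95]).round(4) if len(g) else '')
    u=(h[...,0]>102)&(h[...,0]<125)&(h[...,1]>110)&(W[...,2]>.2)&(W[...,2]<.5)&(abs(W[...,0]-.5)<.2)&(W[...,1]<.2)
    if n=='wrist' and u.sum()>50:
        t=W[u]; print('rack z',np.percentile(t[:,2],[1,50,99]).round(3),cv2.minAreaRect((t[:,:2]*1000).astype(np.float32)))
E
python3 dish.py pics/w3.png
```

```text
t 8.03 pos [ 0.5016 -0.1746  0.3969] F [ 0.3  0.1 -1. ] w 0.0232 gf 42.5 q [-0.39  0.19  1.67  0.    1.29 -2.09]
shift [ 0.114 -1.764 -0.032] turn [ 0.001 -0.    -0.003]
wrist 1401 ((511.2303771972656, -353.5556640625), (100.45368957519531, 125.25093841552734), 8.044748306274414)
zmed 0.08019427473779661
floor z [0.0235 0.0253 0.0268]
rack z [0.263 0.371 0.412] ((500.32366943359375, -173.92140197753906), (63.56379318237305, 84.50872039794922), 7.545373916625977)
top 23 ((462.0928955078125, -332.6756591796875), (3.254915237426758, 41.817535400390625), 6.606136322021484)
scene 220 ((512.5509033203125, -350.57672119140625), (104.20829772949219, 131.25601196289062), 7.702014923095703)
```

View pics/w3.png

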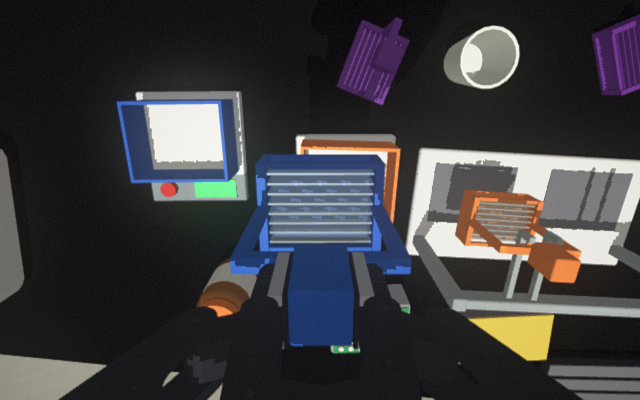

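The wrist view shows the blue dish at (180,142) and the held rack at (320,210), upright, with yaw 7.5°. The orange rack is still hanging at (510,225). The dish centre is (0.511, -0.3535), rim 0.080, floor about 0.025, yaw 8.0°, size 100×125, all plausible. I'll move over it.

send_rows:
  increments:
    - [0, [0.02, -0.15, 0], [0, 0, 0]]
    - [0, [0.04, -0.35, 0], [0, 0, 0]]
    - [0, [0.06, -0.6, 0], [0, 0, 0]]
    - [0, [0.07, -0.8, 0], [0, 0, -0.006]]
    - [0, [0.07, -0.9, 0], [0, 0, -0.006]]

```text
clock: 8.6
tcp_pos: [0.5065, -0.2667, 0.3974]
tcp_rot: [-0.22, 3.134, -0.001]
contact_force: [0.2, 0.3, -1.6]
grip_width: 0.0236
grip_force: 42.4
```

send_rows:
  increments:
    - [0, [0.02, -0.25, 0], [0, 0, 0]]
    - [0, [0.04, -0.5, 0], [0, 0, 0]]
    - [0, [0.06, -0.75, 0], [0, 0, 0]]
    - [0, [0.06, -0.85, 0], [0, 0, 0]]
    - [0, [0.06, -0.89, 0], [0, 0, 0]]
    - [0, [0.06, -0.89, 0], [0, 0, 0]]
    - [0, [0.06, -0.89, 0], [0, 0, 0]]

```text
clock: 9.18
tcp_pos: [0.5129, -0.3534, 0.3973]
tcp_rot: [0.22, -3.134, -0.001]
contact_force: [-0.5, 0.4, -2.4]
grip_width: 0.0236
grip_force: 42.5
```

```bash
sed -i 's/inc(.*/inc([.5125,-.3542,.26],8.0)/' dish.py; python3 dish.py pics/w4.png
```

```text
t 9.18 pos [ 0.5129 -0.3534  0.3973] F [-0.5  0.4 -2.4] w 0.0236 gf 42.5 q [-0.65  0.34  1.47  0.    1.34 -2.36]
shift [ 0.005 -0.008  1.373] turn [ 0. -0.  0.]
wrist 598 ((487.1544494628906, -356.8896789550781), (51.897972106933594, 123.92330932617188), 8.016433715820312)
zmed 0.08064823432070356
floor z [0.0259 0.4335 0.4568]
rack z [0.264 0.372 0.412] ((511.82421875, -352.6047058105469), (63.43857955932617, 84.44850158691406), 7.8581132888793945)
top 192 ((512.2838134765625, -353.20477294921875), (99.08489227294922, 125.52033233642578), 8.733379364013672)
scene 231 ((513.5266723632812, -349.81689453125), (102.73632049560547, 128.11424255371094), 6.572908878326416)
```

The rack is centred over the dish to within 1 mm. Lower.

send_rows:
  increments:
    - [0, [0, 0, 0.1], [0, 0, 0]]
    - [0, [0, 0, 0.25], [0, 0, 0]]
    - [0, [0, 0, 0.45], [0, 0, 0]]
    - [0, [0, 0, 0.65], [0, 0, 0]]
    - [0, [0, 0, 0.85], [0, 0, 0]]
    - [0, [0, 0, 1], [0, 0, 0]]

```text
clock: 9.83
tcp_pos: [0.5122, -0.3536, 0.2951]
tcp_rot: [0.22, -3.133, -0.002]
contact_force: [1.1, -0.4, -2.0]
grip_width: 0.0233
grip_force: 42.4
```

send_rows:
  increments:
    - [0, [0, -0.01, 0.15], [0, 0, 0]]
    - [0, [0, -0.01, 0.3], [0, 0, 0]]
    - [0, [0, -0.01, 0.45], [0, 0, 0]]
    - [0, [0, -0.01, 0.6], [0, 0, 0]]
    - [0, [0, -0.01, 0.75], [0, 0, 0]]
    - [0, [0, -0.01, 0.88], [0, 0, 0]]
    - [0, [0, -0.01, 0.97], [0, 0, 0]]
    - [0, [0, -0.01, 1], [0, 0, 0]]
    - [0, [0, -0.01, 1], [0, 0, 0]]
    - [0, [0, -0.01, 1], [0, 0, 0]]

```text
clock: 10.67
tcp_pos: [0.5131, -0.3556, 0.1977]
tcp_rot: [-0.22, 3.134, -0.0]
contact_force: [0.4, -0.3, -1.8]
grip_width: 0.0233
grip_force: 42.4
```

send_rows:
  increments:
    - [0, [0, 0, 0.04], [0, 0, 0]]
    - [0, [0, 0, 0.08], [0, 0, 0]]
    - [0, [0, 0, 0.12], [0, 0, 0]]
    - [0, [0, 0, 0.16], [0, 0, 0]]
    - [0, [0, 0, 0.2], [0, 0, 0]]
    - [0, [0, 0, 0.24], [0, 0, 0]]
    - [0, [0, 0, 0.28], [0, 0, 0]]
    - [0, [0, 0, 0.3], [0, 0, 0]]
    - [0, [0, 0, 0.3], [0, 0, 0]]
    - [0, [0, 0, 0.3], [0, 0, 0]]

```text
clock: 11.5
tcp_pos: [0.5129, -0.3556, 0.1672]
tcp_rot: [0.219, -3.134, -0.0]
contact_force: [-0.7, -0.4, -2.1]
grip_width: 0.0236
grip_force: 42.5
```

Still carrying its weight, about 4 mm above the expected contact. Creep down.

send_rows:
  increments:
    - [0, [0, 0, 0.01], [0, 0, 0]]
    - [0, [0, 0, 0.02], [0, 0, 0]]
    - [0, [0, 0, 0.03], [0, 0, 0]]
    - [0, [0, 0, 0.03], [0, 0, 0]]
    - [0, [0, 0, 0.03], [0, 0, 0]]

```text
clock: 11.92
tcp_pos: [0.5129, -0.3556, 0.1643]
tcp_rot: [0.219, -3.134, -0.0]
contact_force: [-0.6, 0.4, -1.7]
grip_width: 0.0237
grip_force: 42.5
```

send_rows:
  increments:
    - [0, [0, 0, 0.005], [0, 0, 0]]
    - [0, [0, 0, 0.01], [0, 0, 0]]
    - [0, [0, 0, 0.01], [0, 0, 0]]
    - [0, [0, 0, 0.01], [0, 0, 0]]

```text
clock: 12.25
tcp_pos: [0.5129, -0.3556, 0.1633]
tcp_rot: [-0.219, 3.134, 0.0]
contact_force: [-0.2, 0.4, -1.2]
grip_width: 0.0235
grip_force: 42.5
```

send_rows:
  increments:
    - [0, [0, 0, 0.005], [0, 0, 0]]
    - [0, [0, 0, 0.01], [0, 0, 0]]
    - [0, [0, 0, 0.01], [0, 0, 0]]
    - [0, [0, 0, 0.01], [0, 0, 0]]

```text
clock: 12.58
tcp_pos: [0.5131, -0.3558, 0.1628]
tcp_rot: [-0.219, 3.133, -0.001]
contact_force: [-1.2, 0.3, 5.2]
grip_width: 0.0236
grip_force: 43.4
```

```bash
python3 - <<'E'
from h import *
for i in range(6):
    manip.snapshot('top'); s=manip.get_state(); print(s['tcp_pos'][2].round(4),s['contact_force'].round(1),s['moment'].round(2))
E
```

```text
0.1627 [-1.9 -0.3  4.9] [0.26 0.29 0.05]
0.1628 [-1.2 -0.1  4.9] [0.24 0.26 0.01]
0.1628 [-1.2  0.1  5. ] [0.25 0.27 0.03]
0.1628 [-1.5 -0.5  4.8] [0.24 0.31 0.03]
0.1628 [-0.4  0.2  5.6] [0.21 0.29 0.04]
0.1628 [-0.6  0.2  4.9] [ 0.23  0.31 -0.  ]
```

Floor contact is firm and gentle: 5 N up at TCP z 0.1628, against 0.163 predicted. Release gradually and retreat.

send_rows:
  increments:
    - [0.3, [0, 0, 0], [0, 0, 0]]
    - [0.35, [0, 0, 0], [0, 0, 0]]
    - [0.45, [0, 0, 0], [0, 0, 0]]
    - [0.6, [0, 0, 0], [0, 0, 0]]
    - [0.8, [0, 0, 0], [0, 0, 0]]
    - [0.9, [0, 0, 0], [0, 0, 0]]
    - [0.9, [0, 0, 0], [0, 0, 0]]
    - [0.9, [0, 0, 0], [0, 0, 0]]

```text
clock: 13.55
tcp_pos: [0.513, -0.3556, 0.1623]
tcp_rot: [-0.219, 3.134, 0.0]
contact_force: [0.2, 0.5, -0.3]
grip_width: 0.0766
grip_force: 0.0
```

send_rows:
  increments:
    - [0.9, [0, 0, -0.05], [0, 0, 0]]
    - [0.9, [0, 0, -0.15], [0, 0, 0]]
    - [0.9, [0, 0, -0.35], [0, 0, 0]]
    - [0.9, [0, 0, -0.6], [0, 0, 0]]
    - [0.9, [0, 0, -0.85], [0, 0, 0]]
    - [0.9, [0, 0, -1], [0, 0, 0]]
    - [0.9, [0, 0, -1], [0, 0, 0]]

```text
clock: 14.13
tcp_pos: [0.5144, -0.3567, 0.267]
tcp_rot: [-0.219, 3.129, -0.006]
contact_force: [0.3, -0.5, 0.3]
grip_width: 0.077
grip_force: 0.0
```

send_rows:
  increments:
    - [0.9, [0.1, 0, -0.2], [0, 0, 0]]
    - [0.9, [0.2, 0, -0.4], [0, 0, 0]]
    - [0.9, [0.3, 0, -0.6], [0, 0, 0]]
    - [0.9, [0.3, 0, -0.6], [0, 0, 0]]
    - [0.9, [0.3, 0, -0.6], [0, 0, 0]]

```text
clock: 14.55
tcp_pos: [0.4832, -0.3601, 0.3236]
tcp_rot: [-0.219, 3.132, -0.002]
contact_force: [-0.4, 1.0, -0.5]
grip_width: 0.0766
grip_force: 0.0
```

```bash
python3 - <<'E'
from h import *
o=[]
for n in ['wrist','scene']:
    p,d,c=snap(n); W=pts(d,c); h=cv2.cvtColor(p,cv2.COLOR_RGB2HSV)
    b=(h[...,0]>102)&(h[...,0]<125)&(h[...,1]>110)&(h[...,2]>25)&(abs(W[...,0]-.515)<.09)&(abs(W[...,1]+.35)<.095)
    for nm,z,t in [('block',.1765,.004),('bar',.1365,.004),('rim',.08,.004)]:
        q=W[b&(abs(W[...,2]-z)<t)]
        if len(q)>10: print(n,nm,len(q),np.median(q[:,2]).round(4),cv2.minAreaRect((q[:,:2]*1000).astype(np.float32)))
        if nm=='bar' and len(q)>10:
            A=np.c_[q[:,:2]-q[:,:2].mean(0),np.ones(len(q))]; print(' slope',np.linalg.lstsq(A,q[:,2],rcond=None)[0].round(3))
    o.append(p if n=='wrist' else cv2.resize(p[80:280,180:440],(390,300)))
im=np.zeros((600,800,3),np.uint8); im[:300,:480]=cv2.resize(o[0],(480,300)); im[300:,:390]=o[1]; save('pics/end.png',im)
print(manip.get_state()['tcp_pos'],manip.get_state()['clock'])
E
```

```text
wrist block 812 0.1766 ((512.109375, -355.02557373046875), (24.006853103637695, 23.806869506835938), 7.602912425994873)
wrist bar 621 0.1366 ((508.7662658691406, -355.897216796875), (16.35439109802246, 83.30039978027344), 8.040778160095215)
 slope [-0.027 -0.003  0.136]
wrist rim 1696 0.0805 ((510.9840087890625, -353.64044189453125), (100.07650756835938, 124.40367889404297), 7.769405841827393)
scene block 30 0.1761 ((515.6307983398438, -352.7037048339844), (24.0365047454834, 24.23215675354004), 5.13184118270874)
scene bar 25 0.1362 ((514.691162109375, -349.7655029296875), (17.521644592285156, 82.56327056884766), 12.397037506103516)
 slope [0.004 0.006 0.137]
scene rim 113 0.0788 ((512.215087890625, -351.11846923828125), (101.91222381591797, 127.69161224365234), 7.5334553718566895)
[ 0.48312944 -0.35956918  0.32179661] 14.65
```

View pics/end.png

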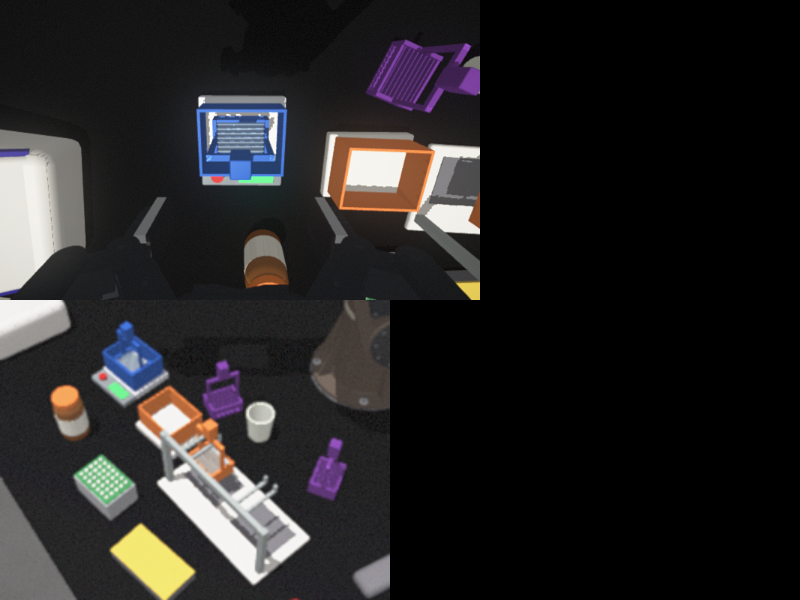

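The blue rack stands flat in the blue dish (wrist crop 240,140): block top 0.1766, level and centred. The dish is unmoved, and the orange rack still hangs (scene crop 210,450). Handing in.

```bash
python3 -c "
from workcell import manip
print(manip.close_job())"
```

```text
the job is handed in; nothing more can be done
None
```

The blue dish was the one on the warming plate; the blue rack now stands flat on its floor, the dish has not moved, the orange rack still hangs on its hook, and the job is handed in at about 15 s on the robot's clock (no verdict was returned).

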